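# Lock the contact head of a battery-pack test fixture through its L-shaped slot

### The job

Connect the battery pack in the test fixture: with closed fingertips push the big red disc along its L-shaped slot, away from the robot, so that it drives the steel push bar and contact head up to the pack, then at the corner push the disc sideways along the short leg, fully to its end by the green mark, so that the head is locked. The disc is only pushed, never lifted from its plate; leave the pack in the nest and everything else on the bench where it is, and finish clear of everything.

Things in the scene. Friction and masses are not known exactly. Their poses are not given: they have to be found in the camera images.
- fixture: Fixed fixture; aluminium plate, top 22 mm above the bench, x -140 to 215, y -100 to 130 mm. Origin on the bench under the corner of the L slot (20 mm wide, yellow floor). Own +x points away from the robot (within 0.3 rad of world x), +y left. The long leg runs along y = 0 from x = -98 mm to the corner. Beyond the push bar: a rail, and the nest (x 135 to 215, walls 20 mm above the plate).
- shuttle: Red disc, 94 mm diameter (too wide to grip), 26 high, upright rim, 0.45 to 0.7 kg. Lies on the plate, slick, slides easily (2 to 6 N with the bar), stays where left. Origin: centre of its underside. A 16 mm pin, 15 mm long, under its centre rides in the slot with 2 mm play each side. Starts in the long leg 60 to 88 mm before the corner; at the corner its centre is at fixture x, y = 0 (+-2 mm).
- carriage (a joint): Travel in m of the steel push bar with the contact head along the fixture's +x (away from the robot positive), 0 to 0.056; starts at 0 to 0.012; about 1.5 N of friction, stays where left. About 0.05 when the disc at the corner has pushed it up; its pins then just meet the pack.
- slot_end (a point): Where the disc's centre (its origin) is when fully home: end of the short leg, fixture x = 0, y = 60 mm, at plate height (22 mm above the bench). The short leg runs along fixture x = 0 from the corner (y = 0) towards +y; the slot itself ends at y = 68 mm. A green mark (16 x 19 mm) lies on the plate at y 109 to 128 mm, just beyond where the disc's rim then stops.
- carriage_bar (a point): Point on the push bar's rear face (towards the robot) at fixture y = 0, 13.5 mm above the plate. The bar spans fixture y -62 to 112 mm, is 16 mm thick, its top 24 mm above the plate; the disc's rim pushes it. The black head on its far side reaches 45 mm above the plate.
- pack: blue shrink-wrapped battery pack lying in the fixture's black nest, 70 x 100 x 55 mm high, 0.6 kg, loose; origin at the centre of its underside. Leave it alone.
- pack_left: another blue battery pack, 70 x 100 x 55 mm, loose on the mat on the robot's left; origin at the centre of its underside. Leave it alone.
- pack_right: another blue battery pack, 70 x 100 x 55 mm, loose on the mat on the robot's right; origin at the centre of its underside. Leave it alone.
- screwdriver: screwdriver with green handle, 200 mm long, 26 mm thick, lying on the mat on the right; origin under its middle, blade towards its own +x. Leave it alone.
- tape: amber tape roll lying flat, 64 mm outside diameter, 20 mm high, on the mat left of the fixture (its +y side); origin at the centre of its underside. Leave it alone.
- cell: single blue battery cell standing upright, 21 mm diameter, 70 mm high, on the mat right of the fixture (its -y side); origin at the centre of its underside. Leave it alone.
- plug: black plug with a steel tip standing upright, 22 mm diameter, 52 mm high, on the mat left of the fixture; origin at the centre of its underside. Leave it alone.

How it is judged:
By the outcome, as a careful person would: the job done as asked, in the order asked, and still so for the second after the job is handed in, with the robot touching nothing.
It also fails if it takes over 42 s, if anything falls off the work surface, if the arm or the gripper's body presses on something with over 40 N, if the wrist force passes 120 N, or if a joint passes its speed limit or range.

### The arm

A 6-joint arm with a two-finger parallel gripper is mounted at the origin on the work surface. World frame = base frame: x ahead of the robot, y to its left, z up, the work surface at z = 0. Lengths are in m, angles in rad, forces in N, time in s.
With the tool pointing down it reaches from about 0.35 to 0.975 m from the base axis. Payload 7.1 kg.
Tool frame: the origin (TCP) lies midway between the tips of the shut fingers; the grasp point (between the pads) lies 19 mm behind it (robot.grasp_offset is the z of the grasp point in the tool frame, in m); z points along the fingers, y is the line along which they close (so a half turn about z gives the same grasp; the last joint's range is limited). The gripper opens to 88 mm and grips with 3 to 60 N. Pads are 20 mm wide; open, the fingers measure 115 mm over their backs; the gripper's body (75 mm by 178 mm) begins 61 mm behind the grasp point.
Start: joints at [-1.168, 0.423, 1.63, -0, 1.089, -0.019], TCP at [0.256, -0.57, 0.186] pointing down, gripper open.
Joint ranges: [-3, 3], [-0.9, 2.11], [0.09, 2.58], [-1.31, 4.45], [0.11, 2.69], [-2.54, 2.54]. Speed limits (rad/s): [2.39, 2.39, 3.01, 3.14, 3.14, 3.14].

### API

Orientations are given as a unit quaternion [x, y, z, w].
In Python, from workcell import robot gives the robot as it stands.
- The arm moves only by the shell command python3 jog.py [OPENING] [FORCE], which reads ROWS from standard input. ROWS is a JSON object whose key "deltas" holds a list of rows, 1 to 12 of them, each of 6 numbers: dx, dy, dz in m, then a rotation vector rx, ry, rz in rad; each row is the pose to reach, as a shift and turn from the pose commanded when the command began, along the tool's axes at that moment; what a row does not reach only later rows make up. A row lasts 1/8 s, in which the tool goes at most 0.0625 m and 0.188 rad, less where a joint would pass 70% of its speed; a pose out of reach is approached as far as the arm can. OPENING is the opening from 0.0 (shut) to 1.0 (fully open), set as the command begins (- or left out keeps the last). The fingers move at their own pace and stop on an object; FORCE is the grip in N (left out, the last holds). Time passes only in rows, so rows that do not move let the fingers close. It prints the time, the measured TCP pose, the force, the opening and the grip force at its end. Input that does not fit is refused with a message, and nothing moves.
- robot.get_state(): the state, without advancing time (a new reading comes with each control period).
- robot.snapshot(name): name is "scene" or "top" or "wrist"; returns the picture (420x560x3 uint8, red, green, blue); there is no depth.
- robot.get_calibration(name): a dict with "vfov" (degrees; the focal length in pixels is half the picture's height over the tangent of half this angle, whatever the lens; pixels are square), "cx", "cy" (the principal point, pixels), "R" (3x3) and "t" (3): a world point X has camera coordinates R X + t. Camera axes: x right, y down, z forward; pixel columns grow to the right and rows downward; lengths in m; the calibration is good to about 2 mm. A picture is of the moment at which its call begins: read the wrist's pose just before it. get_calibration takes no time and is no camera call; for the wrist camera it gives the pose at the moment of the call.
- robot.sign_off(): hands the job in; it is judged then, once.
The state is a dict: "time_s": time; "joint_pos": joint angles; "dq": joint speeds; "joint_efforts": joint torques, N m; "ee_pos": TCP position; "eef_rot": TCP orientation; "contact_force": force on the tool from outside, world axes, zero at the start; "wrist_torque": the same for the moment, N m; "width": opening from 0.0 (shut) to 1.0 (fully open); "grip_force": force on a finger pad.
Only numpy, scipy, OpenCV 4.12 (cv2) and the standard library are available. Lean on these libraries where they do the work, as an engineer would, in place of code of your own. Each camera call takes 0.05 s, during which the arm holds its last target. There are 200 camera calls.

## Working session

There is one attempt and no reset: what is moved stays moved. The work goes in short steps, Python scripts to look and compute and a shell command to move; the robot and the scene stay as the last step left them, time stands still between calls to the robot, and variables do not carry over. Pictures are saved under pics/ and viewed, at most 10 in all, crops included, and the job is handed in when it is done.

```bash
ls; mkdir -p pics; python3 - <<'E'
from workcell import robot
import cv2
for n in("scene","top"):
    c=robot.get_calibration(n);print(n,c)
    cv2.imwrite(f"pics/{n}0.png",robot.snapshot(n)[:,:,::-1])
s=robot.get_state();print(s)
E
```

```text
jog.py
pics
workcell.py
scene {'vfov': 53.41520924846469, 'cx': 287.93014282178257, 'cy': 216.56735733980702, 'R': array([[-0.19856235,  0.98005539, -0.00802709],
       [ 0.53497196,  0.1015173 , -0.83874861],
       [-0.82120521, -0.17083816, -0.54445967]]), 't': array([ 0.11716589, -0.24928195,  1.73876111])}
top {'vfov': 55.73919663689612, 'cx': 282.5161904603521, 'cy': 211.3961755850013, 'R': array([[ 0.00784276, -0.99961016,  0.02679601],
       [-0.99268753, -0.01101082, -0.12020907],
       [ 0.12045725, -0.02565729, -0.9923869 ]]), 't': array([-0.03301286,  0.59355509,  1.15602486])}
{'time_s': 0.1, 'joint_pos': array([-1.16801426e+00,  4.23726670e-01,  1.63055005e+00,  1.37687268e-05,
        1.08864348e+00, -1.90044544e-02]), 'dq': array([-9.45537581e-05, -1.26886321e-03, -1.51374621e-03, -2.61039301e-04,
       -4.63800581e-04, -7.67551346e-04]), 'joint_efforts': array([-2.91846491e-04, -5.45615888e+01, -2.74325573e+01,  6.45791972e-02,
        1.87758211e-02, -1.56798188e-05]), 'ee_pos': array([ 0.25568787, -0.56972906,  0.18582801]), 'eef_rot': array([ 9.77844769e-01,  2.09330280e-01, -1.20605076e-04, -6.52753809e-04]), 'contact_force': array([0.41799779, 0.36256814, 0.01448875]), 'wrist_torque': array([ 0.01550217, -0.03858317,  0.01188886]), 'grip_force': 0.0, 'width': 1.0022432859144486}
```

View pics/top0.png

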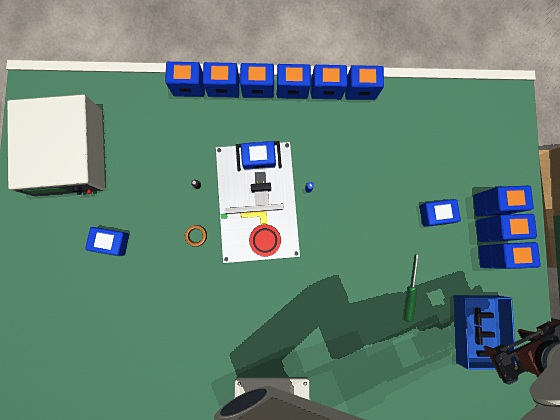

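View pics/scene0.png

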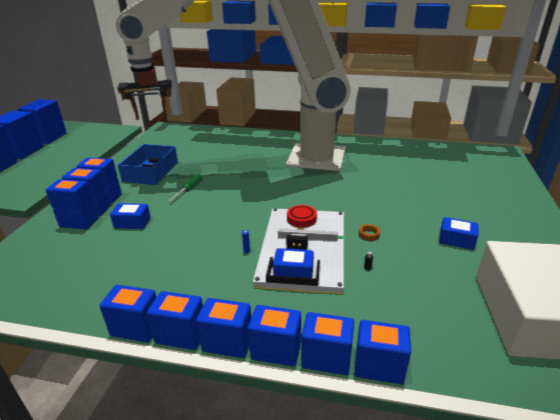

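The top view shows the plate spanning columns 217–299 and rows 142–262. The red disc is at (265,240), the yellow slot runs left at about (255,215), and the green mark is at (224,216). The scene view agrees. Next I'll measure these.

```bash
cat > h.py <<'E'
import numpy as np, cv2
from workcell import robot
from scipy.spatial.transform import Rotation as Rn
def ray(c,px,z):
    px=np.atleast_2d(np.array(px,float)); f=210/np.tan(np.radians(c["vfov"])/2)
    d=np.c_[(px[:,0]-c["cx"])/f,(px[:,1]-c["cy"])/f,np.ones(len(px))]@c["R"]
    o=-c["R"].T@c["t"]; return o+d*((z-o[2])/d[:,2])[:,None]
def proj(c,X):
    f=210/np.tan(np.radians(c["vfov"])/2); p=np.atleast_2d(X)@c["R"].T+c["t"]
    return np.c_[p[:,0]/p[:,2]*f+c["cx"],p[:,1]/p[:,2]*f+c["cy"]]
def blobs(im,lo,hi,minA=15):
    hsv=cv2.cvtColor(im,cv2.COLOR_RGB2HSV); m=cv2.inRange(hsv,lo,hi)
    cs,_=cv2.findContours(m,cv2.RETR_EXTERNAL,cv2.CHAIN_APPROX_NONE)
    return sorted([c for c in cs if cv2.contourArea(c)>=minA],key=cv2.contourArea,reverse=True)
def totool(v):
    return Rn.from_quat(robot.get_state()["eef_rot"]).inv().apply(v)
E
python3 - <<'E'
from h import *
c=robot.get_calibration("top"); im=cv2.imread("pics/top0.png")[:,:,::-1].copy()
wh=blobs(im,(0,0,150),(180,60,255),2000)
for b in wh:
    r=cv2.minAreaRect(b); print("white",r)
    if 200<r[0][0]<320: print(ray(c,cv2.boxPoints(r),.022).round(4))
for n,lo,hi in(("red",(0,180,80),(5,255,255)),("green",(50,130,150),(80,255,255)),("yel",(22,150,120),(35,255,255))):
    for b in blobs(im,lo,hi,8)[:4]:
        r=cv2.minAreaRect(b); print(n,np.round(r[0],1),np.round(r[1],1),ray(c,[r[0]],.048 if n=="red" else .022).round(4))
E
```

```text
white ((279.5, 72.5), (145.0, 559.0), 90.0)
[[ 1.2633  0.8769  0.022 ]
 [ 1.3115 -0.9389  0.022 ]
 [ 0.8167 -0.9006  0.022 ]
 [ 0.7895  0.8334  0.022 ]]
white ((256.3069152832031, 201.68276977539062), (116.18063354492188, 77.06620788574219), 85.2363510131836)
[[ 0.7933  0.188   0.022 ]
 [ 0.8174 -0.0489  0.022 ]
 [ 0.4602 -0.0799  0.022 ]
 [ 0.4394  0.1492  0.022 ]]
white ((46.33456802368164, 141.19866943359375), (91.58612823486328, 80.20993041992188), 87.79740142822266)
red [264.8 239.4] [28.4 30.5] [[0.5087 0.0243 0.048 ]]
red [264.3 237.8] [14.4 19.5] [[0.5134 0.026  0.048 ]]
red [ 88.5 191.5] [3. 3.] [[0.6452 0.5462 0.048 ]]
green [223.5 215.5] [3. 5.] [[0.5811 0.1506 0.022 ]]
yel [253.5 217.5] [13. 25.] [[0.576  0.0599 0.022 ]]
```

```bash
echo '{"deltas":[[0, 0, -0.054, 0, 0, 0], [0.39, -0.472, -0.054, 0, 0, 0.32], [0.39, -0.472, -0.054, 0, 0, 0.32], [0.39, -0.472, -0.054, 0, 0, 0.32], [0.39, -0.472, -0.054, 0, 0, 0.32], [0.39, -0.472, -0.054, 0, 0, 0.32], [0.39, -0.472, -0.054, 0, 0, 0.32], [0.39, -0.472, -0.054, 0, 0, 0.32], [0.39, -0.472, -0.054, 0, 0, 0.32], [0.39, -0.472, -0.054, 0, 0, 0.32], [0.39, -0.472, -0.054, 0, 0, 0.32], [0.39, -0.472, -0.054, 0, 0, 0.32]]}' | python3 jog.py 0.0 20
python3 - <<'E'
from h import *
print(robot.get_state()["joint_pos"].round(3))
c=robot.get_calibration("wrist"); im=robot.snapshot("wrist"); cv2.imwrite("pics/w1.png",im[:,:,::-1])
import pickle; pickle.dump(c,open("w1.pkl","wb")); print(c, -c["R"].T@c["t"])
E
```

```text
time_s: 1.6
ee_pos: [0.4188, 0.0228, 0.2403]
eef_rot: [0.999, 0.054, -0.0, -0.0]
contact_force: [-0.8, 0.2, -0.2]
width: 0.003
grip_force: 0.0
[0.026 0.039 2.002 0.    1.101 1.489]
{'vfov': 67.18260398433466, 'cx': 280.901672193489, 'cy': 207.25430482295866, 'R': array([[ 0.10668033, -0.99429211, -0.00158381],
       [-0.9569454 , -0.10310551,  0.27133882],
       [-0.26995335, -0.0274309 , -0.96248259]]), 't': array([-0.02085965,  0.35560716,  0.55645792])} [0.49273963 0.03118861 0.439058  ]
```

View pics/w1.png

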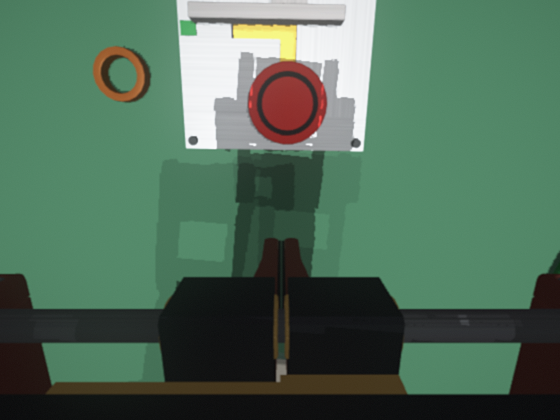

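The wrist view shows the disc centre at (287,102), the green mark at (189,28), the yellow short leg from (233,30) to (297,30), and the bar at row 12.

```bash
cat > m.py <<'E'
from h import *
def measure(c,im):
    r=blobs(im,(0,170,60),(6,255,255),800)
    if r:
        e=cv2.fitEllipse(cv2.convexHull(r[0])); p=ray(c,cv2.convexHull(r[0])[:,0],.048)
        print("disc",ray(c,[e[0]],.048).round(4),"px",np.round(e[0],1),"diam",np.ptp(p,axis=0).round(4))
    H,W=im.shape[:2]
    for n,lo,hi in(("green",(55,170,90),(75,255,255)),("yel",(20,150,100),(35,255,255))):
        for b in blobs(im,lo,hi,60)[:3]:
            q=cv2.minAreaRect(b); print(n,np.round(q[0],1),np.round(q[1],1),"ctr",ray(c,[q[0]],.022).round(4)[0],"corners",ray(c,cv2.boxPoints(q),.022)[:,:2].round(4).tolist())
    w=blobs(im,(0,0,140),(180,50,255),3000)
    return w
E
python3 - <<'E'
from m import *
import pickle
c=pickle.load(open("w1.pkl","rb")); im=cv2.imread("pics/w1.png")[:,:,::-1].copy()
measure(c,im)
# plate side edges: white boundary by row
hsv=cv2.cvtColor(im,cv2.COLOR_RGB2HSV); m=(hsv[...,1]<70)&(hsv[...,2]>90)
L=[];R=[]
for y in range(30,145,3):
    x=np.flatnonzero(m[y,150:400])+150
    if len(x): L.append((x[0],y));R.append((x[-1],y))
for n,P in(("L",L),("R",R)):
    X=ray(c,P,.022); vx,vy,x0,y0=cv2.fitLine(X[:,:2].astype(np.float32),cv2.DIST_HUBER,0,.001,.001).ravel()
    yaw=np.arctan(vy/vx); nrm=np.array([-np.sin(yaw),np.cos(yaw)]); print(n,"yaw",yaw,"offset",nrm@[x0,y0], "resid",np.abs((X[:,:2]-[x0,y0])@nrm).round(4).max())
E
```

```text
L yaw 0.09037567 offset 0.11128292 resid 0.0377
R yaw 0.09235362 offset -0.12156015 resid 0.0006
```

```bash
python3 - <<'E'
from m import *
im=cv2.imread("pics/w1.png")[:,:,::-1].copy(); h=cv2.cvtColor(im,cv2.COLOR_RGB2HSV)
for x,y in((287,102),(287,73),(189,28),(250,32),(288,50),(100,60)): print(im[y,x],h[y,x])
E
```

```text
[146  52  49] [  1 169 146]
[55 53 50] [18 23 55]
[ 88 175 108] [ 67 127 175]
[246 245 131] [ 30 119 246]
[247 247 136] [ 30 115 247]
[159  97  51] [ 13 173 159]
```

```bash
sed -i 's/(0,170,60),(6,255,255)/(0,110,60),(7,255,255)/; s/(55,170,90),(75/(58,105,135),(75/; s/(20,150,100),(35/(25,70,140),(35/' m.py; python3 - <<'E'
from m import *
import pickle
c=pickle.load(open("w1.pkl","rb")); im=cv2.imread("pics/w1.png")[:,:,::-1].copy()
measure(c,im)
h=cv2.cvtColor(im,cv2.COLOR_RGB2HSV); print(h[200,30],h[60,200],h[60,20])
E
```

```text
disc [[0.5113 0.0266 0.048 ]] px [287.  102.3] diam [0.0916 0.0914 0.    ]
green [188.   27.5] [13. 14.] ctr [0.5834 0.152  0.022 ] corners [[0.5894, 0.1604], [0.5912, 0.144], [0.5774, 0.1435], [0.5756, 0.1601]]
yel [264.   42.5] [33. 62.] ctr [0.577  0.0612 0.022 ] corners [[0.5907, 0.0992], [0.5984, 0.0265], [0.563, 0.0222], [0.555, 0.0969]]
[ 72 100 135] [100   3 243] [ 72 100 130]
```

```bash
echo '{"deltas":[[0.017, 0.005, 0.06, 0, 0, 0.016], [0.017, 0.005, 0.12, 0, 0, 0.016], [0.017, 0.005, 0.17, 0, 0, 0.016], [0.017, 0.005, 0.20, 0, 0, 0.016], [0.017, 0.005, 0.206, 0, 0, 0.016], [0.017, 0.005, 0.206, 0, 0, 0.016]]}' | python3 jog.py
python3 -c "
from h import *
q=robot.get_state();e=q['ee_pos'];print(e@[.9958,.0919,0],e@[-.0919,.9958,0],q['contact_force'].round(2),q['joint_pos'].round(2))"
```

```text
time_s: 2.4
ee_pos: [0.436, 0.0161, 0.0348]
eef_rot: [0.999, 0.042, -0.0, 0.0]
contact_force: [-0.7, -0.3, 0.0]
width: 0.004
grip_force: 0.0
0.43562392691901547 -0.02407914309967468 [-0.67 -0.35  0.01] [ 0.01  0.42  2.13 -0.    0.59  1.5 ]
```

```bash
echo '{"deltas":[[0.006, -0.0035, 0, 0, 0, -0.008], [0.012, -0.0036, 0, 0, 0, -0.008], [0.018, -0.0037, 0, 0, 0, -0.008], [0.024, -0.0037, 0, 0, 0, -0.008], [0.031, -0.0038, 0, 0, 0, -0.008], [0.038, -0.0038, 0, 0, 0, -0.008], [0.046, -0.0039, 0, 0, 0, -0.008], [0.054, -0.004, 0, 0, 0, -0.008], [0.062, -0.004, 0, 0, 0, -0.008], [0.070, -0.0041, 0, 0, 0, -0.008], [0.077, -0.0042, 0, 0, 0, -0.008], [0.082, -0.0042, 0, 0, 0, -0.008]]}' | python3 jog.py
python3 - <<'E'
from m import *
q=robot.get_state();e=q['ee_pos'];print(e@[.9958,.0919,0],e@[-.0919,.9958,0],q['contact_force'].round(2))
c=robot.get_calibration("wrist"); im=robot.snapshot("wrist"); cv2.imwrite("pics/w2.png",im[:,:,::-1]); measure(c,im)
E
```

```text
time_s: 3.9
ee_pos: [0.5177, 0.0281, 0.0345]
eef_rot: [0.999, 0.047, 0.0, -0.0]
contact_force: [0.2, 0.3, -0.1]
width: 0.008
grip_force: 0.0
0.5181048706454292 -0.01957372741565533 [ 0.21  0.32 -0.08]
disc [[0.5142 0.0266 0.048 ]] px [284.  246.6] diam [0.0699 0.0919 0.    ]
green [ 98.5 114. ] [24. 31.] ctr [0.5833 0.1525 0.022 ] corners [[0.5898, 0.1619], [0.5916, 0.1423], [0.5768, 0.143], [0.5749, 0.163]]
yel [191.5 118. ] [18. 11.] ctr [0.5864 0.0931 0.022 ] corners [[0.5917, 0.0967], [0.5923, 0.0897], [0.5811, 0.0895], [0.5805, 0.0966]]
```

View pics/w2.png

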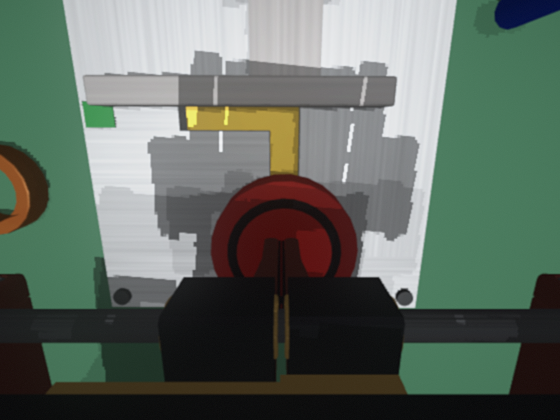

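```bash
python3 - <<'E'
from m import *
c=robot.get_calibration("wrist"); e=robot.get_state()["ee_pos"]; print(proj(c,e),-c["R"].T@c["t"])
for p,z in(((284,175),.048),((212,246),.048),((357,246),.048),((284,118),.022),((284,105),.022),((284,77),.046),((285,199),.048)):
    X=ray(c,p,z)[0]; print(p,X.round(4),X@[.9958,.0919,0],X@[-.0919,.9958,0])
E
```

```text
[[282.06906028 233.74554985]] [0.59222982 0.03561878 0.23335576]
(284, 175) [0.5603 0.031  0.048 ] 0.5607870792501917 -0.020617239275213903
(212, 246) [0.511  0.0719 0.048 ] 0.515481503630128 0.024611925876233433
(357, 246) [ 0.5196 -0.0192  0.048 ] 0.5156689970699483 -0.0668293168492167
(284, 118) [0.5927 0.0339 0.022 ] 0.593294592869896 -0.020694767116119887
(284, 105) [0.6006 0.0347 0.022 ] 0.6012582181511943 -0.020661347182125596
(284, 77) [0.6143 0.0362 0.046 ] 0.6150306382082975 -0.020406059763811955
(285, 199) [0.5458 0.029  0.048 ] 0.5461385756879945 -0.02128320877676453
```

The disc (centre t≈0.515) has barely moved, yet the tip lies within its outline with no force reading. Before I do anything else I need to look from the side.

```bash
python3 - <<'E'
from m import *
a=robot.snapshot("scene"); b=robot.snapshot("top"); cv2.imwrite("pics/s3.png",a[:,:,::-1])
A=cv2.resize(a[180:300,240:380],None,fx=4,fy=4,interpolation=cv2.INTER_CUBIC)
B=cv2.resize(b[180:270,205:310],None,fx=2.2,fy=2.2); 
o=np.zeros((480,800,3),np.uint8); o[:,:560]=A; o[:B.shape[0],562:562+B.shape[1]]=B
cv2.imwrite("pics/s3c.png",o[:,:,::-1])
q=robot.get_state();print(q["ee_pos"],q["contact_force"],q["time_s"]); print(proj(robot.get_calibration("scene"),[q["ee_pos"]]))
E
```

```text
[0.51728769 0.02808661 0.0344125 ] [ 0.2168831  -0.09809848 -0.44869493] 4.05
[[301.41911425 217.03323608]]
```

View pics/s3c.png

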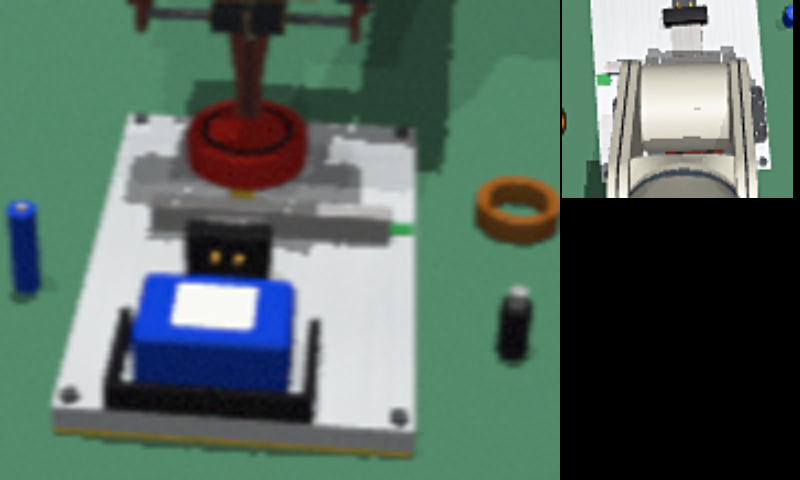

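```bash
python3 - <<'E'
from m import *
e=robot.get_state()["ee_pos"]
for n in("wrist","scene"):
    c=robot.get_calibration(n)
    for z in(.022,.0345,.048,.06): print(n,z,proj(c,[[e[0],e[1],z]]).round(1)[0])
    print("disc c",proj(c,[[.5143,.0267,.048]]).round(1))
    print("disc if at .574",proj(c,[[.5742,.0322,.048]]).round(1))
im=cv2.imread("pics/w2.png")[165:295,200:370]
cv2.imwrite("pics/w2c.png",cv2.resize(im,None,fx=4.5,fy=4.5,interpolation=cv2.INTER_CUBIC))
E
```

```text
wrist 0.022 [282.  227.6]
wrist 0.0345 [282.1 233.8]
wrist 0.048 [282.1 241.4]
wrist 0.06 [282.1 249. ]
disc c [[283.8 246. ]]
disc if at .574 [[284.3 149.4]]
scene 0.022 [301.4 220.4]
scene 0.0345 [301.4 217. ]
scene 0.048 [301.5 213.3]
scene 0.06 [301.5 210. ]
disc c [[301.2 212.8]]
disc if at .574 [[299.5 223.6]]
```

View pics/w2c.png

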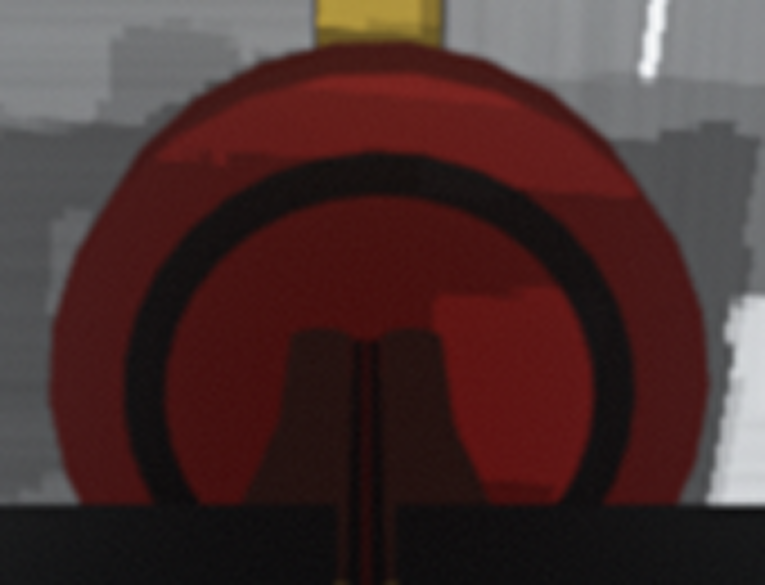

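The wrist picture shows the whole fingertip in front of the disc, ending at the same pixel row (238) as over the mat. So the tip isn't inside the disc. It sits above the disc's top, higher than the reported TCP suggests. I'll back off and measure the real tip height.

```bash
echo '{"deltas":[[-0.03, 0, 0, 0, 0, 0], [-0.06, 0, 0, 0, 0, 0], [-0.088, 0, 0, 0, 0, 0], [-0.088, 0, 0, 0, 0, 0], [-0.088, 0, 0, 0, 0, 0]]}' | python3 jog.py
python3 - <<'E'
from m import *
a=robot.snapshot("scene"); q=robot.get_state(); e=q["ee_pos"]; print(e,q["contact_force"],q["width"])
w=robot.snapshot("wrist"); c=robot.get_calibration("wrist"); measure(c,w)
cs=robot.get_calibration("scene"); p=proj(cs,[e+[0,0,d] for d in(0,.01,.02,.03)]); print(p.round(1)); x,y=np.round(p[0]).astype(int)
A=cv2.resize(a[y-40:y+20,x-40:x+40],None,fx=8,fy=8,interpolation=cv2.INTER_NEAREST); print("crop origin",x-40,y-40)
B=cv2.resize(w[200:300,220:340],None,fx=1.3,fy=1.3)
o=np.zeros((480,800,3),np.uint8); o[:,:640]=A; o[:B.shape[0],642:642+B.shape[1]]=B; cv2.imwrite("pics/s4c.png",o[:,:,::-1])
E
```

```text
time_s: 4.68
ee_pos: [0.4311, 0.0199, 0.0348]
eef_rot: [0.999, 0.047, 0.001, 0.0]
contact_force: [0.3, 0.3, -0.2]
width: 0.006
grip_force: 0.0
[0.43133707 0.01986896 0.03475945] [ 0.10741837 -0.61200513 -0.16867937] 0.006561153346573406
disc [[0.5129 0.0266 0.048 ]] px [283.9 104.2] diam [0.0922 0.0918 0.    ]
yel [283.5   8.5] [17. 31.] ctr [0.5675 0.0319 0.022 ] corners [[0.5711, 0.0414], [0.5728, 0.0233], [0.5639, 0.0223], [0.5622, 0.0407]]
[[303.5 202.6]
 [303.5 199.9]
 [303.5 197.3]
 [303.6 194.6]]
crop origin 263 163
```

View pics/s4c.png

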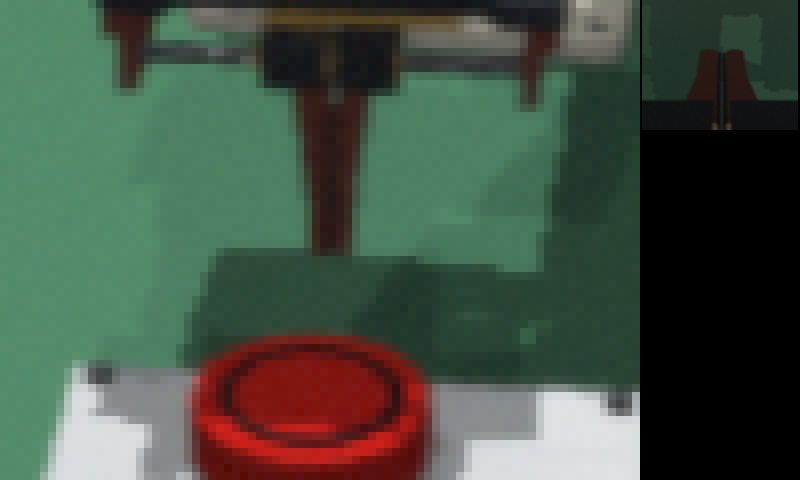

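The fingertip ends at (304.4,194.9) in the scene view, but the reported TCP projects to row 202.6. I'll triangulate it from the two views.

```bash
python3 - <<'E'
from m import *
e=robot.get_state()["ee_pos"]
def P(c):
    f=210/np.tan(np.radians(c["vfov"])/2); K=np.array([[f,0,c["cx"]],[0,f,c["cy"]],[0,0,1]]); return K@np.c_[c["R"],c["t"]]
cw,cs=robot.get_calibration("wrist"),robot.get_calibration("scene")
for r in(237.5,239):
    X=cv2.triangulatePoints(P(cw),P(cs),np.array([[282.],[r]]),np.array([[304.4],[194.9]])).ravel();X=X[:3]/X[3];print(X.round(4),(X-e).round(4))
# check of the scene camera: disc top centre and of the wrist one
im=robot.snapshot("scene"); b=blobs(im,(0,150,60),(7,255,255),100)
for q in b[:2]: print(cv2.boundingRect(q))
print(proj(cs,[[.5125,.0266,.048]]).round(1), "plate front corners?")
E
```

```text
[0.4417 0.023  0.0699] [0.0105 0.0032 0.0352]
[0.4406 0.0229 0.0692] [0.0093 0.003  0.0345]
(287, 205, 29, 22)
[[301.3 212.5]] plate front corners?
```

Two views put the tip about 34 mm above the reported TCP. Body and fingers are shifted alike, as if the tool were shorter than stated. The scene camera checks out on the disc, so I'll set the reported z to about 0 (tip near 34 mm), push a little and verify.

```bash
echo '{"deltas":[[0, 0, 0.012, 0, 0, 0], [0, 0, 0.024, 0, 0, 0], [0, 0, 0.034, 0, 0, 0], [0, 0, 0.034, 0, 0, 0], [0.008, 0, 0.034, 0, 0, 0], [0.016, 0, 0.034, 0, 0, 0], [0.022, 0, 0.034, 0, 0, 0], [0.028, 0, 0.034, 0, 0, 0], [0.034, 0, 0.034, 0, 0, 0], [0.040, 0, 0.034, 0, 0, 0]]}' | python3 jog.py
python3 - <<'E'
from m import *
q=robot.get_state();e=q['ee_pos'];print("t,n",e@[.9958,.0919,0],e@[-.0919,.9958,0],q['contact_force'].round(2))
c=robot.get_calibration("wrist"); im=robot.snapshot("wrist"); cv2.imwrite("pics/w5.png",im[:,:,::-1]); measure(c,im); print(proj(c,[[.5125,.0266,.048]]).round(1))
E
```

```text
time_s: 6.08
ee_pos: [0.4695, 0.0236, 0.0004]
eef_rot: [0.999, 0.047, -0.0, -0.0]
contact_force: [-3.3, -0.5, 0.7]
width: 0.006
grip_force: 1.4
t,n 0.46965818954053273 -0.01962842615434221 [-3.32 -0.48  0.72]
disc [[0.5315 0.0286 0.048 ]] px [284.1 145. ] diam [0.0926 0.0918 0.    ]
green [45.5 14. ] [28. 41.] ctr [0.5822 0.1524 0.022 ] corners [[0.5874, 0.1618], [0.5893, 0.1417], [0.5768, 0.1428], [0.5749, 0.1633]]
yel [231.5  25. ] [ 42. 141.] ctr [0.5859 0.0601 0.022 ] corners [[0.5919, 0.0952], [0.5984, 0.026], [0.5797, 0.0239], [0.573, 0.0954]]
[[284.5 185. ]]
```

The disc is now being pushed at 3.3 N, and its centre has moved to t≈0.532. Continuing to just before the corner.

```bash
echo '{"deltas":[[0.006, 0, 0, 0, 0, 0], [0.012, 0, 0, 0, 0, 0], [0.018, 0, 0, 0, 0, 0], [0.024, 0, 0, 0, 0, 0], [0.030, 0, 0, 0, 0, 0], [0.036, 0, 0, 0, 0, 0], [0.042, 0, 0, 0, 0, 0], [0.047, 0, 0, 0, 0, 0], [0.051, 0, 0, 0, 0, 0], [0.054, 0, 0, 0, 0, 0], [0.056, 0, 0, 0, 0, 0], [0.056, 0, 0, 0, 0, 0]]}' | python3 jog.py
cat > st.py <<'E'
from m import *
q=robot.get_state();e=q['ee_pos'];print("tcp t,n",(e@[.9958,.0919,0]).round(4),(e@[-.0919,.9958,0]).round(4),q['contact_force'].round(2))
c=robot.get_calibration("wrist"); im=robot.snapshot("wrist"); cv2.imwrite("pics/last.png",im[:,:,::-1]); measure(c,im)
r=blobs(im,(0,110,60),(7,255,255),800)
if r:
    X=ray(c,cv2.convexHull(r[0])[:,0],.048); t=X@[.9958,.0919,0]; n=X@[-.0919,.9958,0]; print("disc t range",t.min().round(4),t.max().round(4),"n range",n.min().round(4),n.max().round(4))
E
python3 st.py
```

```text
time_s: 7.62
ee_pos: [0.5257, 0.0288, 0.0005]
eef_rot: [0.999, 0.047, 0.0, -0.0]
contact_force: [-1.8, -0.4, -0.3]
width: 0.003
grip_force: 1.1
tcp t,n 0.5261 -0.0196 [-1.8  -0.41 -0.32]
disc [[0.5878 0.0343 0.048 ]] px [283.3 144.6] diam [0.093  0.0919 0.    ]
green [ 66.  128.5] [29. 38.] ctr [0.5833 0.1526 0.022 ] corners [[0.59, 0.1621], [0.592, 0.1417], [0.5764, 0.1429], [0.5745, 0.1638]]
yel [176.5 127. ] [30. 13.] ctr [0.5898 0.0927 0.022 ] corners [[0.5973, 0.0962], [0.5979, 0.0892], [0.582, 0.089], [0.5814, 0.0962]]
disc t range 0.5382 0.6307 n range -0.0661 0.0264
```

```bash
echo '{"deltas":[[0.002, 0, 0, 0, 0, 0], [0.004, 0, 0, 0, 0, 0], [0.005, 0, 0, 0, 0, 0], [0.006, 0, 0, 0, 0, 0], [0.007, 0, 0, 0, 0, 0], [0.007, 0, 0, 0, 0, 0]]}' | python3 jog.py; python3 st.py
```

```text
time_s: 8.43
ee_pos: [0.5324, 0.0295, 0.0005]
eef_rot: [0.999, 0.047, 0.0, 0.0]
contact_force: [-3.7, 0.2, 1.9]
width: 0.006
grip_force: 2.0
tcp t,n 0.5328 -0.0196 [-3.68  0.2   1.92]
disc [[0.5945 0.0349 0.048 ]] px [283.4 144.8] diam [0.093  0.0919 0.    ]
green [ 68.5 141. ] [28. 37.] ctr [0.5834 0.1525 0.022 ] corners [[0.59, 0.1618], [0.5919, 0.1418], [0.5766, 0.1429], [0.5747, 0.1634]]
yel [177.5 136. ] [24. 13.] ctr [0.5917 0.0927 0.022 ] corners [[0.5978, 0.0963], [0.5984, 0.0892], [0.5856, 0.0891], [0.5849, 0.0963]]
disc t range 0.545 0.6375 n range -0.0661 0.0264
```

```bash
echo '{"deltas":[[0.001, 0, 0, 0, 0, 0], [0.001, 0, 0, 0, 0, 0]]}' | python3 jog.py; echo '{"deltas":[[0.001, 0, 0, 0, 0, 0], [0.001, 0, 0, 0, 0, 0]]}' | python3 jog.py | grep force
```

```text
time_s: 8.72
ee_pos: [0.5333, 0.0296, 0.0005]
eef_rot: [0.999, 0.047, 0.0, 0.0]
contact_force: [-3.8, -0.1, 1.7]
width: 0.009
grip_force: 2.1
contact_force: [-4.4, -0.4, 1.5]
grip_force: 2.1
```

```bash
echo '{"deltas":[[0.001, 0, 0, 0, 0, 0], [0.001, 0, 0, 0, 0, 0]]}' | python3 jog.py|grep -E "ee_pos|contact"; python3 st.py
```

```text
ee_pos: [0.5353, 0.0298, 0.0005]
contact_force: [-3.2, -0.2, 1.7]
tcp t,n 0.5358 -0.0195 [-3.18 -0.21  1.67]
disc [[0.5975 0.0352 0.048 ]] px [283.3 144.7] diam [0.093  0.0916 0.    ]
green [ 69. 147.] [28. 36.] ctr [0.5831 0.1527 0.022 ] corners [[0.5898, 0.1619], [0.5917, 0.1423], [0.5762, 0.1434], [0.5743, 0.1634]]
yel [178. 139.] [20. 12.] ctr [0.5931 0.0927 0.022 ] corners [[0.5981, 0.096], [0.5988, 0.0895], [0.588, 0.0894], [0.5873, 0.096]]
disc t range 0.548 0.6404 n range -0.0661 0.0261
```

View pics/last.png

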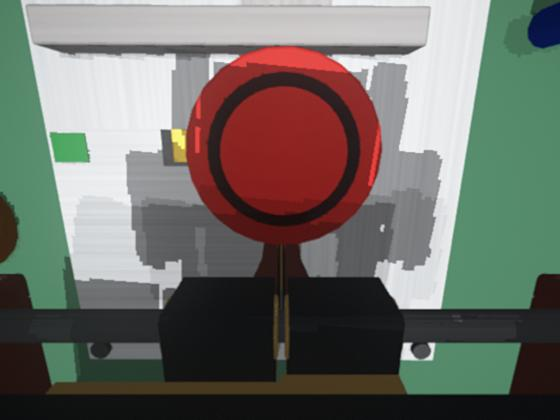

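Disc at (284,145), touching the bar. The slot's short leg spans rows ~128–165 at columns 163–187, and the green mark is at (69,147). I'll compare the slot's centreline with the disc centre.

```bash
python3 - <<'E'
from m import *
c=robot.get_calibration("wrist")
for p in((175,128.5),(175,165.5),(162,147),(69,133),(69,162)):
    X=ray(c,p,.022)[0]; print(p,(X@[.9958,.0919,0]).round(4),(X@[-.0919,.9958,0]).round(4))
im=cv2.imread("pics/last.png"); print([int(v) for v in im[115:180,168].sum(1)])
E
```

```text
(175, 128.5) 0.6047 0.039
(175, 165.5) 0.5845 0.0408
(162, 147) 0.5948 0.047
(69, 133) 0.6022 0.0971
(69, 162) 0.5864 0.1
[723, 724, 725, 724, 725, 724, 725, 726, 725, 725, 726, 727, 732, 726, 605, 354, 266, 287, 286, 291, 285, 285, 285, 288, 284, 290, 286, 283, 275, 283, 276, 281, 280, 280, 280, 282, 285, 286, 281, 280, 279, 280, 280, 277, 275, 272, 274, 272, 271, 272, 306, 390, 450, 460, 459, 457, 458, 448, 442, 449, 447, 456, 466, 474, 469]
```

The slot centreline is at t=0.5946. The disc's centre, taken from the middle of its outline, is t≈0.594, so it's at the corner. I'll nudge 1 mm more, then go round to the disc's right side.

```bash
echo '{"deltas":[[0.001, 0, 0, 0, 0, 0], [0.001, 0, 0, 0, 0, 0]]}' | python3 jog.py|grep -E "ee_pos|contact"; echo '{"deltas":[[-0.012, 0, 0, 0, 0, 0], [-0.025, 0, 0, 0, 0, 0], [-0.025, 0.03, 0, 0, 0, 0], [-0.025, 0.06, 0, 0, 0, 0], [-0.025, 0.086, 0, 0, 0, 0], [-0.015, 0.086, 0, 0, 0, 0], [0.015, 0.086, 0, 0, 0, 0], [0.045, 0.086, 0, 0, 0, 0], [0.058, 0.086, 0, 0, 0, 0], [0.058, 0.086, 0, 0, 0, 0], [0.058, 0.086, 0, 0, 0, 0]]}' | python3 jog.py; python3 st.py
```

```text
ee_pos: [0.5363, 0.0299, 0.0005]
contact_force: [-4.3, -0.4, 2.5]
time_s: 10.9
ee_pos: [0.6005, -0.05, 0.0001]
eef_rot: [0.999, 0.047, -0.001, -0.0]
contact_force: [-0.3, 0.8, 0.3]
width: 0.005
grip_force: 0.0
tcp t,n 0.5933 -0.105 [-0.28  0.81  0.34]
disc [[0.5953 0.0359 0.048 ]] px [117.1 261. ] diam [0.0583 0.0607 0.    ]
disc t range 0.568 0.6248 n range -0.0492 0.0114
```

```bash
echo '{"deltas":[[0.001, -0.01, 0, 0, 0, 0], [0.001, -0.02, 0, 0, 0, 0], [0.001, -0.026, 0, 0, 0, 0], [0.001, -0.032, 0, 0, 0, 0], [0.001, -0.038, 0, 0, 0, 0], [0.001, -0.044, 0, 0, 0, 0], [0.001, -0.05, 0, 0, 0, 0], [0.001, -0.05, 0, 0, 0, 0]]}' | python3 jog.py; python3 st.py
```

```text
time_s: 11.95
ee_pos: [0.5982, 0.0002, 0.0004]
eef_rot: [0.999, 0.047, -0.0, -0.0]
contact_force: [-0.5, -0.2, -0.6]
width: 0.005
grip_force: 0.0
tcp t,n 0.5957 -0.0547 [-0.48 -0.16 -0.64]
disc [[0.5941 0.0582 0.048 ]] px [171.2 263.2] diam [0.0563 0.0599 0.    ]
green [ 28.5 247.5] [23. 35.] ctr [0.583  0.1529 0.022 ] corners [[0.5895, 0.1624], [0.5915, 0.1415], [0.5763, 0.1431], [0.5742, 0.1645]]
disc t range 0.5702 0.6249 n range -0.0269 0.0333
```

```bash
echo '{"deltas":[[0, -0.006, 0, 0, 0, 0], [0, -0.012, 0, 0, 0, 0], [0, -0.018, 0, 0, 0, 0], [0, -0.023, 0, 0, 0, 0], [0, -0.027, 0, 0, 0, 0], [0, -0.031, 0, 0, 0, 0], [0, -0.031, 0, 0, 0, 0]]}' | python3 jog.py; python3 st.py
echo '{"deltas":[[0, -0.003, 0, 0, 0, 0], [0, -0.003, 0, 0, 0, 0]]}' | python3 jog.py|grep -E "ee_pos|contact"
```

```text
time_s: 12.88
ee_pos: [0.5953, 0.0309, 0.0005]
eef_rot: [0.999, 0.047, -0.0, -0.0]
contact_force: [0.3, 0.2, 0.0]
width: 0.004
grip_force: 0.0
tcp t,n 0.5956 -0.0239 [0.33 0.18 0.01]
disc [[0.5913 0.0889 0.048 ]] px [171.3 263. ] diam [0.0563 0.0599 0.    ]
green [ 73.5 247.5] [23. 21.] ctr [0.5826 0.1564 0.022 ] corners [[0.5895, 0.1621], [0.5907, 0.1496], [0.5756, 0.1507], [0.5744, 0.1635]]
disc t range 0.5701 0.6249 n range 0.0039 0.0639
ee_pos: [0.5951, 0.0335, 0.0005]
contact_force: [-0.1, -0.4, 1.0]
```

```bash
for i in 1; do echo '{"deltas":[[0, -0.002, 0, 0, 0, 0], [0, -0.002, 0, 0, 0, 0]]}' | python3 jog.py|grep -E "ee_pos|contact"; done; echo '{"deltas":[[0, -0.002, 0, 0, 0, 0], [0, -0.002, 0, 0, 0, 0]]}' | python3 jog.py|grep -E "ee_pos|contact"; echo '{"deltas":[[0, -0.001, 0, 0, 0, 0], [0, -0.001, 0, 0, 0, 0]]}' | python3 jog.py|grep -E "ee_pos|contact"
```

```text
ee_pos: [0.5949, 0.0354, 0.0005]
contact_force: [1.3, -1.3, -0.1]
ee_pos: [0.5947, 0.0373, 0.0005]
contact_force: [0.5, -4.1, -0.2]
ee_pos: [0.5948, 0.0374, 0.0005]
contact_force: [1.8, -8.4, 0.1]
```

The force climbs with no further motion at n=-0.0175, exactly where the slot end was predicted. One firm final press, then I'll back off and look.

```bash
echo '{"deltas":[[0, -0.001, 0, 0, 0, 0], [0, -0.001, 0, 0, 0, 0]]}' | python3 jog.py|grep -E "ee_pos|contact"; echo '{"deltas":[[0, 0.012, 0, 0, 0, 0], [0, 0.03, 0, 0, 0, 0], [0, 0.06, 0, 0, 0, 0], [0, 0.06, -0.05, 0, 0, 0], [0, 0.06, -0.10, 0, 0, 0], [0, 0.06, -0.16, 0, 0, 0], [-0.05, 0.03, -0.20, 0, 0, 0], [-0.11, -0.02, -0.20, 0, 0, 0], [-0.14, -0.02, -0.20, 0, 0, 0], [-0.14, -0.02, -0.20, 0, 0, 0]]}' | python3 jog.py; python3 st.py; python3 - <<'E'
from m import *
im=robot.snapshot("top"); cv2.imwrite("pics/top9.png",im[:,:,::-1]); o=np.zeros((600,800,3),np.uint8)
o[:420,:560]=cv2.imread("pics/last.png"); s=robot.snapshot("scene")[180:300,240:380,::-1]
cv2.imwrite("pics/fin.png",np.vstack([o[:420,:560], cv2.resize(s,None,fx=1.5,fy=1.5)[:,:] if 0 else np.hstack([cv2.resize(s,(210,180)),np.zeros((180,350,3),np.uint8)])]))
E
```

```text
ee_pos: [0.5948, 0.0375, 0.0006]
contact_force: [1.6, -12.5, 0.6]
time_s: 15.42
ee_pos: [0.4501, 0.0463, 0.2005]
eef_rot: [0.999, 0.047, -0.001, -0.0]
contact_force: [1.0, -0.7, 0.6]
width: 0.006
grip_force: 0.0
tcp t,n 0.4525 0.0048 [ 0.99 -0.74  0.61]
disc [[0.591  0.0938 0.048 ]] px [248.3  45.5] diam [0.0904 0.0916 0.    ]
green [196.   52.5] [13. 14.] ctr [0.5836 0.153  0.022 ] corners [[0.5894, 0.1607], [0.5908, 0.1456], [0.5778, 0.1452], [0.5764, 0.1605]]
yel [303.  53.] [12. 18.] ctr [0.5941 0.0369 0.022 ] corners [[0.5991, 0.0473], [0.6009, 0.0279], [0.5891, 0.0264], [0.5872, 0.046]]
disc t range 0.549 0.6374 n range -0.007 0.0851
```

View pics/fin.png

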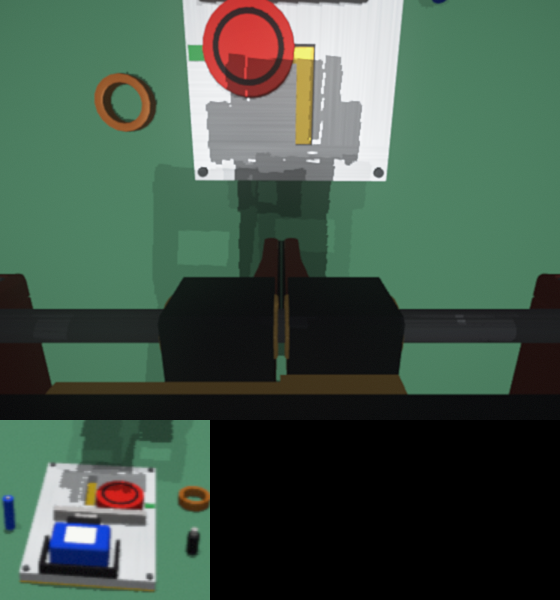

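The disc at (248,46) sits beside the green mark (196,52), with its centre at n=0.039, which is slot y=60 mm. The bar and head are up to the pack, nothing else has moved, and the arm is clear.

```bash
python3 -c "
from workcell import robot
print(robot.sign_off())"
```

```text
the job is handed in; nothing more can be done
None
```

The disc was pushed to the corner and then home to the end of the short leg by the green mark (measured at slot y ≈ 60 mm), with the head up to the pack and the arm clear; the job was handed in at about 15.5 s.

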